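# Comb washed glass rods into the grooves of a drying tray

## Task

Pick up the orange rake and comb the five scattered glass rods in the ribbed drying tray into parallel rows, so that every rod lies fully down in a groove of its own; touch the rods with nothing but the rake. Draw the rake across the tray from one end to the other with its teeth kept sliding on the ribs, bearing only lightly, because hard scraping or pinching chips the glass and the tray. Then stand the rake upright on its blue mat again, let go of it, and leave the other vessels where they are.

Things in the scene. Friction and masses are not known exactly. Their poses are not given: they have to be found in the camera images.
- tray: Fixed rigid white drying tray, 168 mm (x) by 344 mm (y), rim 28 mm high. Origin: centre of its underside. The floor is corrugated: 20 straight grooves run along x, at 17 mm pitch along y (centred at y = +-8.5, +-25.5 ... +-161.5 mm), between ribs with round crests and flanks at 60 degrees. Inside the rim: 160 by 336 mm. It stands to the robot's left or right, the mat on the other side.
- tray_crest (a point): Point over the tray's centre at the height of the rib crests, 18.5 mm above its underside (groove floors: 10 mm); axes as the tray's. A rod down in a groove has its axis 5 mm below this point, wholly below the crests, so the rake passes over it; a rod across the ribs has it 3.5 mm above. At the start rods lie within 110 mm of it along y; the last 50 mm at each end is free of rods.
- mat: Fixed blue silicone drip mat, 180 mm (x) by 100 mm (y), 4 mm thick; origin at the centre of its underside. The rake stands on it at the start and belongs there at the end, its head along the mat's x.
- rake: Loose rigid rake, 0.13-0.21 kg. Origin: centre of its teeth's undersides; x along the head, y the way it combs (either way), z up. Orange head 130 (x) by 40 mm (y), 26 mm high (30 at the collar), with 11 flat teeth 40 mm long along y, 4 mm apart: no rod passes between. They bridge two or more ribs, so cannot sink into a groove when upright. Handle: dark grey, 28 (x) by 22 mm (y), 26 to 102 mm up.
- rake_grip (a point): Point on the handle's axis, 60 mm above the teeth's undersides; grip here from above, across the 22 mm (the rake's y); axes as the rake's. Moved with the rake's x along the tray's x, 2 to 4 N on the ribs and about 35 mm/s, the teeth turn rods parallel and each drops into a free groove. If the load jumps (over 5 N) a rod is pinched under the front edge: back off 8 mm, then go on.
- rod_a: Loose dark green glass stirring rod, 7 mm in diameter, 120 mm long, 10 to 15 g, slippery (wet); origin at mid length on its axis, x along the rod (it may roll about x).
- rod_b: Loose dark green glass stirring rod, 7 mm in diameter, 120 mm long, 10 to 15 g, slippery (wet); origin at mid length on its axis, x along the rod (it may roll about x).
- rod_c: Loose dark green glass stirring rod, 7 mm in diameter, 120 mm long, 10 to 15 g, slippery (wet); origin at mid length on its axis, x along the rod (it may roll about x).
- rod_d: Loose dark green glass stirring rod, 7 mm in diameter, 120 mm long, 10 to 15 g, slippery (wet); origin at mid length on its axis, x along the rod (it may roll about x).
- rod_e: Loose dark green glass stirring rod, 7 mm in diameter, 120 mm long, 10 to 15 g, slippery (wet); origin at mid length on its axis, x along the rod (it may roll about x).
- beaker: Loose clear beaker, 68 mm wide, 85 mm tall, beyond the work; leave it alone. Origin: centre of its foot.
- reagent: Loose amber bottle with a blue cap, 60 mm wide, 120 mm tall, beyond the work; leave it alone. Origin: centre of its foot.
- weighing_jar: Loose white plastic jar, 56 mm wide, 72 mm tall, beyond the work; leave it alone. Origin: centre of its foot.
Things that resemble listed ones, but are neither listed nor needed, are in the scene too. There is more than one size of the rake; the job needs the largest.

How it is judged:
On the way, in this order (a step that is already met when the one before it is completed fails the run):
1. the rake's teeth bear on the ribs at one end of the tray (its centre more than 100 mm from the tray's middle) (contact force between rake and tray above 0.5 N and z of rake in the frame of tray below 0.024 m and angle between rake's own z axis and vertical below 0.15 rad and (y of rake in the frame of tray above 0.1 m or y of rake in the frame of tray below -0.1 m)), for 0.1 s.
2. the teeth bear on the ribs as the rake passes the middle of the tray (centre within 50 mm) (contact force between rake and tray above 0.5 N and z of rake in the frame of tray below 0.024 m and angle between rake's own z axis and vertical below 0.15 rad and y of rake in the frame of tray between -0.05 and 0.05 m), for 0.1 s.
3. the teeth bear on the ribs at an end of the tray again (centre more than 100 mm from the middle) (all of step 1), for 0.1 s.
At the end, for the whole second after the job is handed in: Every one of the five rods lies in a groove of the tray (its axis 11 to 16.5 mm above the tray's underside and within 0.05 rad of the grooves), at rest; the rake stands upright (within 0.08 rad) on the mat, its centre within 40 mm of the mat's centre along both mat axes, released and at rest (z of rod_a in the frame of tray between 0.011 and 0.0165 m and angle between the x axis of each of rod_a, rod_b, rod_c, rod_d, rod_e and the x axis of tray, either way round below 0.05 rad and z of rod_b in the frame of tray between 0.011 and 0.0165 m and z of rod_c in the frame of tray between 0.011 and 0.0165 m and z of rod_d in the frame of tray between 0.011 and 0.0165 m and z of rod_e in the frame of tray between 0.011 and 0.0165 m and angle between rake's own z axis and vertical below 0.08 rad and x of rake in the frame of mat between -0.04 and 0.04 m and y of rake in the frame of mat between -0.04 and 0.04 m and z of rake in the frame of mat between 0.001 and 0.007 m and contact force between the fingers and rake below 0.1 N and linear speed of each of rake, rod_a, rod_b, rod_c, rod_d, rod_e below 0.02 m/s); the robot touches nothing.
It fails at once if the rake presses on the tray with more than 20 N (contact force between rake and tray above 20 N).
It fails at once if the rake presses on a glass rod with more than 20 N (contact force between any of rod_a, rod_b, rod_c, rod_d, rod_e and rake above 20 N).
It fails at once if the robot itself touches a rod (contact force between any of rod_a, rod_b, rod_c, rod_d, rod_e and the fingers above 0.1 N or contact force between any of rod_a, rod_b, rod_c, rod_d, rod_e and the arm above 0.1 N).
It fails at once if the beaker, the amber bottle or the jar is moved by more than 10 mm (distance of any of beaker, reagent, weighing_jar from where it was at the start of the episode above 0.01 m).
It also fails if it takes over 72 s, if anything falls off the work surface, if the arm or the gripper's body presses on something with over 40 N, if the wrist force passes 120 N, or if a joint passes its speed limit or range.

## Robot

A 6-joint arm with a two-finger parallel gripper is mounted at the origin on the work surface. World frame = base frame: x ahead of the robot, y to its left, z up, the work surface at z = 0. Lengths are in m, angles in rad, forces in N, time in s.
With the tool pointing down it reaches from about 0.35 to 0.775 m from the base axis. Payload 5.5 kg.
Tool frame: the origin (TCP) lies at the very end of the fingers, on their centre line; the grasp point (between the pads) lies 19 mm behind it; y points along the fingers, z is the direction in which the jaws open and shut, and the axes are right-handed (so a half turn about y gives the same grasp; the last joint's range is limited). The gripper opens to 85 mm and grips with 20 to 120 N. Pads are 22 mm wide; open, the fingers measure 114 mm over their backs; the gripper's body (76 mm by 85 mm) begins 54 mm behind the grasp point. The pads swing forward as they close: fully open they stand 13 mm farther back than shut.
Start: joints at [-1.289, 0.313, 0.046, 1.304, 0, 1.431], TCP at [0.235, -0.525, 0.231] pointing down, gripper open.
Joint ranges: [-2.76, 2.76], [-0.86, 1.69], [-1.03, 1.26], [-2.2, 2.34], [-1.47, 1.5], [-3.14, 3.14]. Speed limits (rad/s): [2.57, 2.57, 3.14, 3.14, 3.14, 3.14].

## Interface

Orientations are given as a unit quaternion [w, x, y, z].
In Python, from workcell import env gives the robot as it stands.
- The arm moves only by the shell command python3 -m inch 'ROWS' [OPENING] [FORCE]. ROWS is JSON, a list that holds one entry, the list of rows, each a list of 4 numbers: the shift along the tool's x, y, z in mm, then the turn about the tool's y in degrees. In form: [[[tx, ty, tz, spin], ...]]. A call has 1 to 10 rows; each row is the pose to reach, as a shift and turn from the pose commanded when the call began, along the tool's axes at that moment; what a row does not reach only later rows make up. A row lasts 1/10 s, in which the tool goes at most 50 mm and 8.59 degrees, less where a joint would pass 70% of its speed; a pose out of reach is approached as far as the arm can. A call with a gripper value outside its range is refused whole. OPENING is the finger opening in mm, from 0 to 85.4, set as the call begins (- or left out, the last holds). The fingers move at their own pace and stop on an object; FORCE is the grip in N (left out, the last holds). Time passes only in rows, so rows that repeat a pose let the fingers close. It gives the time, the measured TCP pose, the force and the opening at its end, in the units of the state.
- env.get_state(): the state, without advancing time (a new reading comes with each control period).
- env.read_camera(name): name is "scene" or "top"; returns the picture (384x512x3 uint8, blue, green, red); there is no depth.
- env.camera_model(name): a dict with "fx", "fy", "cx", "cy" (pixels), "distortion" ([k1, k2, p1, p2, k3] as OpenCV has them; the pictures are not rectified), "R" (3x3) and "t" (3): a world point X has camera coordinates R X + t. Camera axes: x right, y down, z forward; pixel columns grow to the right and rows downward; lengths in m; the calibration is good to about 2 mm. A picture is of the moment at which its call begins. camera_model takes no time and is no camera call.
- env.hand_in(): hands the job in, once; it reports no verdict.
The state is a dict: "clock": time; "joint_pos": joint angles; "qvel": joint speeds; "tau": joint torques, N m; "tcp_pos": TCP position; "orientation": TCP orientation; "wrist_force": force on the tool from outside, world axes, zero at the start; "ft_torque": the same for the moment, N m; "finger_gap": finger opening in m.
Only numpy, scipy, OpenCV 4.12 (cv2) and the standard library are available. Lean on these libraries where they do the work, as an engineer would, in place of code of your own. Each camera call takes 0.05 s, during which the arm holds its last target.

## Working session

There is one attempt and no reset: what is moved stays moved. The work goes in short steps, Python scripts to look and compute and a shell command to move; the robot and the scene stay as the last step left them, time stands still between calls to the robot, and variables do not carry over. Pictures are saved under pics/ and viewed, and the job is handed in when it is done.

```bash
mkdir -p pics; ls
python3 - <<'E'
from workcell import env
import cv2,numpy as np
np.set_printoptions(precision=4,suppress=True)
s=env.get_state()
for k,v in s.items(): print(k,v)
for n in("scene","top"):
    im=env.read_camera(n); cv2.imwrite(f"pics/{n}0.png",im)
    print(n,env.camera_model(n))
E
```

```text
pics
clock 0.0
joint_pos [-1.2886  0.314   0.045   1.3036 -0.      1.4312]
qvel [ 0.0006 -0.      0.0001  0.0017 -0.0007 -0.0015]
tau [ -0.0006 -48.0625  29.8536   0.0192  -0.0002  -0.    ]
tcp_pos [ 0.2353 -0.5241  0.2304]
orientation [ 0.148  -0.1481  0.6921 -0.6908]
wrist_force [-0.297  -0.1167 -0.4472]
ft_torque [-0.029   0.0129 -0.1033]
finger_gap 0.08523617754989049
scene {'fx': 353.89788274280653, 'fy': 353.89788274280653, 'cx': 255.81830450094338, 'cy': 191.45969782123066, 'distortion': array([-0.0596,  0.    ,  0.    ,  0.    ,  0.    ]), 'R': array([[ 0.0417,  0.9991,  0.0109],
       [ 0.7785, -0.0256, -0.6272],
       [-0.6263,  0.0346, -0.7788]]), 't': array([-0.0339, -0.3913,  1.3411])}
top {'fx': 352.75539956150783, 'fy': 352.75539956150783, 'cx': 254.6108031078348, 'cy': 190.16924811801834, 'distortion': array([-0.0053,  0.    ,  0.    ,  0.    ,  0.    ]), 'R': array([[-0.0161, -0.9999,  0.0035],
       [-0.9939,  0.0156, -0.1091],
       [ 0.109 , -0.0052, -0.994 ]]), 't': array([0.0384, 0.5755, 0.8127])}
```

View pics/scene0.png

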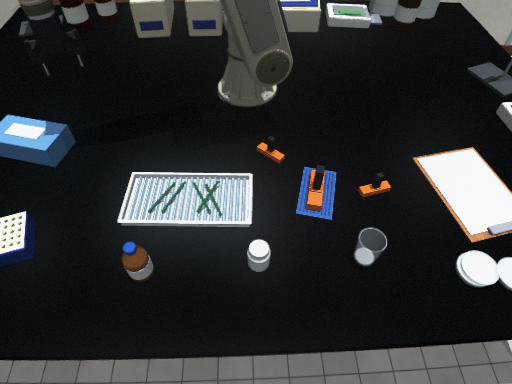

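View pics/top0.png

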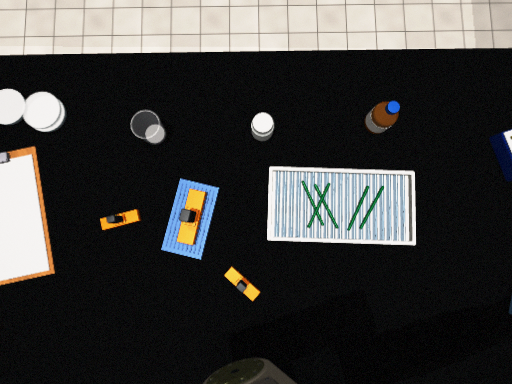

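```bash
cat > h.py <<'E'
import cv2,numpy as np
from workcell import env
np.set_printoptions(precision=4,suppress=True)
def ray(n,uv,z):
    m=env.camera_model(n);K=np.array([[m['fx'],0,m['cx']],[0,m['fy'],m['cy']],[0,0,1]])
    p=cv2.undistortPoints(np.array(uv,float).reshape(-1,1,2),K,np.array(m['distortion'])).reshape(-1,2)
    R=np.array(m['R']);t=np.array(m['t']);C=-R.T@t
    d=np.c_[p,np.ones(len(p))]@R
    return C+d*((z-C[2])/d[:,2])[:,None]
def proj(n,X):
    m=env.camera_model(n);K=np.array([[m['fx'],0,m['cx']],[0,m['fy'],m['cy']],[0,0,1]])
    return cv2.projectPoints(np.array(X,float).reshape(-1,1,3),cv2.Rodrigues(np.array(m['R']))[0],np.array(m['t']),K,np.array(m['distortion']))[0].reshape(-1,2)
def comps(mask,amin=60):
    c,_=cv2.findContours(mask.astype(np.uint8)*255,cv2.RETR_EXTERNAL,cv2.CHAIN_APPROX_NONE)
    return [k for k in c if cv2.contourArea(k)>amin]
def rect(n,c,z):
    """rect fit in world of contour cast onto plane z: centre, long-axis angle deg, long, short"""
    w=ray(n,c.reshape(-1,2),z)[:,:2]
    (cx,cy),(a,b),th=cv2.minAreaRect((w*1000).astype(np.float32))
    if a<b:a,b,th=b,a,th+90
    return [round(v,1) for v in(cx,cy,th,a,b)]
E
python3 - <<'E'
from h import *
for n in("top","scene"):
    im=cv2.imread(f"pics/{n}0.png");hsv=cv2.cvtColor(im,cv2.COLOR_BGR2HSV)
    H,S,V=cv2.split(hsv)
    print(n)
    for nm,m,z in(("orange",(H<25)&(S>150)&(V>120),.026+.004),("blue",(H>95)&(H<125)&(S>120)&(V>90),.004),("white",(S<60)&(V>140),.028),):
        m=cv2.morphologyEx(m.astype(np.uint8),cv2.MORPH_CLOSE,np.ones((5,5)))
        for c in comps(m,80):
            print(nm,cv2.boundingRect(c),rect(n,c,z))
im=cv2.imread("pics/top0.png")
cv2.imwrite("pics/crop_tray.png",cv2.resize(im[155:255,255:425],None,fx=4.5,fy=4.5,interpolation=cv2.INTER_CUBIC))
cv2.imwrite("pics/crop_rake.png",cv2.resize(im[165:305,90:270],None,fx=4,fy=4,interpolation=cv2.INTER_CUBIC))
E
```

```text
top
orange (224, 266, 36, 35) [358.4, 63.1, 47.9, 90.0, 28.7]
orange (100, 209, 40, 21) [512.0, 351.6, 104.1, 90.9, 29.0]
orange (177, 189, 29, 56) [516.4, 180.5, 166.6, 127.6, 41.1]
orange (0, 146, 55, 139) [528.8, 593.8, 11.4, 311.2, 128.2]
blue (161, 178, 58, 82) [513.1, 188.4, 165.4, 181.4, 101.0]
blue (388, 101, 12, 12) [787.6, -327.6, 176.7, 29.5, 28.1]
white (267, 166, 149, 80) [537.8, -177.7, 87.2, 353.8, 179.3]
white (0, 153, 49, 128) [529.1, 581.2, 3.6, 303.4, 112.8]
white (145, 119, 19, 24) [722.1, 269.7, 129.3, 52.1, 44.8]
white (251, 112, 23, 25) [739.6, 8.5, 43.4, 56.5, 56.4]
white (0, 89, 65, 43) [783.4, 578.2, 84.0, 168.0, 99.2]
white (0, 0, 512, 55) [994.2, 18.3, 89.2, 1311.1, 145.8]
scene
orange (359, 180, 32, 16) [523.3, 351.6, 103.8, 92.1, 32.4]
orange (307, 170, 18, 38) [519.5, 181.2, 166.5, 135.6, 39.4]
orange (257, 142, 28, 18) [369.1, 60.8, 47.5, 89.8, 34.2]
blue (123, 241, 13, 12) [677.6, -321.1, 9.5, 34.1, 30.7]
blue (296, 167, 41, 53) [511.4, 189.1, 165.4, 181.2, 100.3]
blue (0, 114, 67, 52) [249.2, -746.0, 74.1, 325.6, 187.7]
blue (281, 0, 37, 6) [-759.2, 293.9, 90.3, 198.5, 62.5]
white (457, 250, 55, 38) [788.5, 566.9, 73.8, 143.4, 100.8]
white (355, 247, 19, 18) [736.6, 271.1, 145.8, 46.2, 44.4]
white (247, 239, 23, 24) [712.3, 9.4, 176.3, 64.8, 54.2]
white (0, 211, 26, 43) [638.6, -631.4, 20.0, 124.4, 66.0]
white (117, 172, 136, 53) [536.4, -177.5, 87.2, 356.0, 179.6]
white (417, 149, 95, 86) [535.9, 645.2, 11.4, 297.5, 212.4]
white (4, 123, 42, 16) [240.3, -746.4, 74.8, 131.9, 55.9]
white (327, 3, 54, 20) [-595.5, 536.5, 84.1, 248.5, 196.3]
white (440, 0, 72, 45) [-548.4, 1294.3, 5.2, 467.9, 448.8]
white (282, 0, 39, 11) [-641.1, 306.4, 113.4, 227.9, 104.8]
white (0, 0, 18, 18) [-744.0, -1217.8, 24.2, 252.1, 86.8]
```

View pics/crop_tray.png

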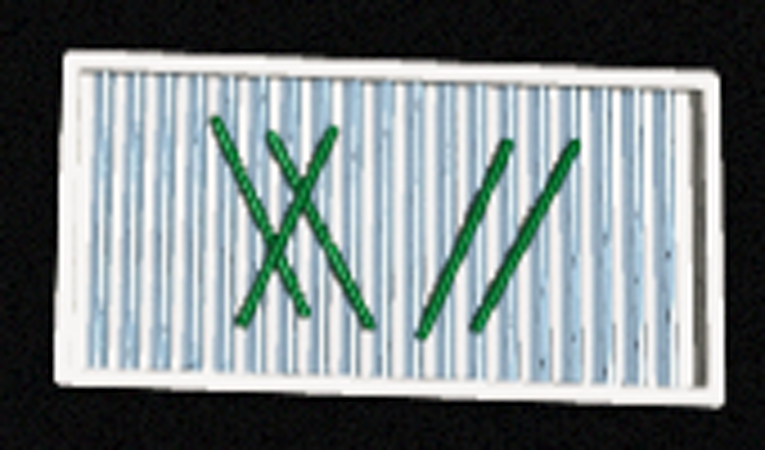

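View pics/crop_rake.png

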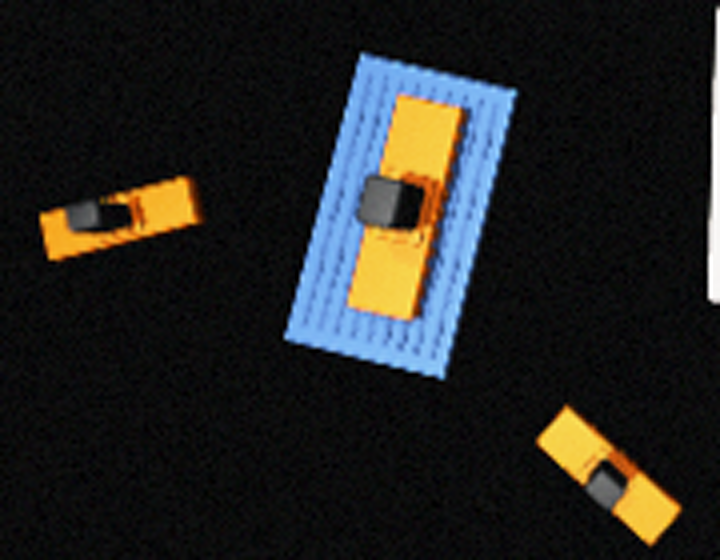

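The candidates for the rake are three orange rakes in the top view. They are at (192,217) on the mat, about 128 mm long; at (120,219), about 91 mm; and at (242,284), about 90 mm. The largest, on the blue mat, matches the 130 mm in the description, and the close crop confirms it. The tray is at (341,206), with three crossed rods on its left (+y) side and two nearly parallel rods on its right.

```bash
cat >> h.py <<'E'
from scipy.spatial.transform import Rotation as Rot
def toolR(s=None):
    s=s or env.get_state();w,x,y,z=s['orientation'];return Rot.from_quat([x,y,z,w]).as_matrix()
def togo(target,yawz=None):
    """world mm target tcp; yawz = wanted heading (deg) of tool z. prints tool shift, spin"""
    s=env.get_state();R=toolR(s);d=R.T@(np.array(target)-np.array(s['tcp_pos'])*1000)
    print('tcp',np.array(s['tcp_pos'])*1000,'tool y',R[:,1],'tool z head',np.degrees(np.arctan2(R[1,2],R[0,2])),'clock',s['clock'])
    print('shift',d)
    if yawz is not None:
        a=np.degrees(np.arctan2(R[1,2],R[0,2]));dy=(yawz-a+90)%180-90
        print('world yaw change',dy,'-> spin', dy*np.sign(R[2,1]))
    print('Fw',s['wrist_force'],'T',s['ft_torque'],'gap',s['finger_gap'],'q6',s['joint_pos'][5])
E
python3 - <<'E'
from h import *
for n in("top","scene"):
    m=env.camera_model(n);print(n,-np.array(m['R']).T@m['t'])
    im=cv2.imread(f"pics/{n}0.png");H,S,V=cv2.split(cv2.cvtColor(im,cv2.COLOR_BGR2HSV))
    # handle: dark low-sat area inside mat box
    x,y,w,h=(161,178,58,82) if n=="top" else (296,160,41,60)
    m=np.zeros(H.shape,np.uint8);m[y:y+h,x:x+w]=((S<90)&(V<110)&(V>25))[y:y+h,x:x+w]
    for c in comps(m,15):
        print(cv2.boundingRect(c),'top plane',rect(n,c,.106))
    # predicted handle top / head top outline for rake at (517,181), yaw -13.4
    for ce in((517,181),):
        a=np.radians(-13.4);r=np.array([[np.cos(a),-np.sin(a)],[np.sin(a),np.cos(a)]])
        q=np.array([[14,11],[-14,11],[-14,-11],[14,-11]])@r.T+ce
        print('pred top',proj(n,np.c_[q,np.full(4,106)]/1000))
        q=np.array([[65,20],[-65,20],[-65,-20],[65,-20]])@r.T+ce
        print('pred head',proj(n,np.c_[q,np.full(4,30)]/1000))
    m=((H<25)&(S>150)&(V>120))
    c=[c for c in comps(cv2.morphologyEx(m.astype(np.uint8),cv2.MORPH_CLOSE,np.ones((5,5)))) if 40<cv2.boundingRect(c)[3]<60 or (n=="scene" and cv2.boundingRect(c)[0]==307)][0]
    print('head rect px',cv2.boxPoints(cv2.minAreaRect(c)))
togo((517,181,250),76.6)
E
python3 - <<'E'
import cv2
im=cv2.imread("pics/scene0.png");cv2.imwrite("pics/crop_s.png",cv2.resize(im[155:230,280:360],None,fx=7,fy=7,interpolation=cv2.INTER_CUBIC))
E
```

```text
top [0.484  0.0337 0.8705]
(179, 209, 12, 13) top plane [516.4, 181.8, 166.3, 25.1, 20.5]
pred top [[181.6254 207.2217]
 [178.5387 219.872 ]
 [188.4439 222.0847]
 [191.4941 209.4177]]
pred head [[189.451  187.5948]
 [176.4612 241.0375]
 [192.9534 244.744 ]
 [205.6876 191.1854]]
head rect px [[176.6322 240.5169]
 [189.3295 188.1405]
 [206.0442 192.1925]
 [193.3469 244.5689]]
scene [ 1.1459 -0.0226  0.7994]
(296, 178, 5, 25) top plane [586.4, 115.3, 173.5, 78.5, 10.3]
(313, 165, 12, 24) top plane [542.9, 175.4, 165.0, 85.0, 22.4]
pred top [[323.2173 173.4357]
 [323.9658 165.8138]
 [315.8019 164.5974]
 [314.9022 172.18  ]]
pred head [[320.7117 206.3748]
 [324.1216 171.4745]
 [310.5758 169.4371]
 [306.045  204.0339]]
head rect px [[306.3861 206.1386]
 [310.0495 169.505 ]
 [324.406  170.9406]
 [320.7426 207.5743]]
tcp [ 235.2595 -524.1529  230.4688] tool y [-0.0005  0.0016 -1.    ] tool z head -65.83397499268702 clock 0.1
shift [-545.7311  -18.5206 -528.0477]
world yaw change -37.56602500731299 -> spin 37.56602500731299
Fw [-1.3126  0.4585  0.5273] T [ 0.0075 -0.0226  0.0076] gap 0.08530061786810425 q6 1.4312048168220488
```

View pics/crop_s.png

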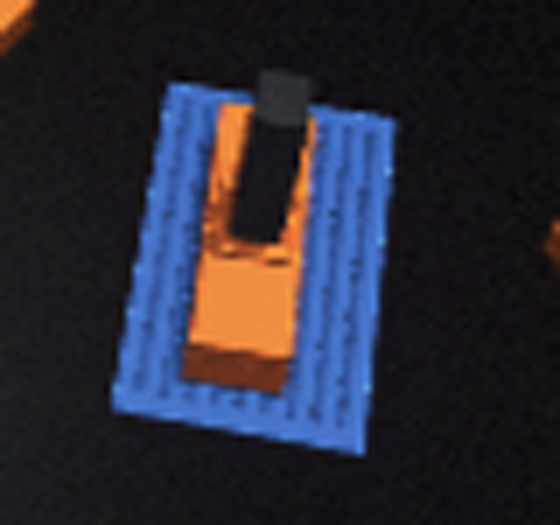

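```bash
python3 -m inch '[[[-546,-19,-528,-142.4],[-546,-19,-528,-142.4],[-546,-19,-528,-142.4],[-546,-19,-528,-142.4],[-546,-19,-528,-142.4],[-546,-19,-528,-142.4],[-546,-19,-528,-142.4],[-546,-19,-528,-142.4],[-546,-19,-528,-142.4],[-546,-19,-528,-142.4]]]' 85
python3 - <<'E'
from h import *
togo((517,181,200),76.6)
E
```

```text
clock: 1.1
tcp_pos: [0.4211, -0.0585, 0.2438]
orientation: [-0.581, 0.581, -0.403, 0.403]
wrist_force: [0.7, -0.6, 0.2]
finger_gap: 0.0851
tcp [421.0943 -58.4883 243.7736] tool y [ 0.0002 -0.0002 -1.    ] tool z head 20.449861282140606 clock 1.1
shift [-190.897    43.7462  173.5317]
world yaw change 56.15013871785939 -> spin -56.15013871785939
Fw [ 0.6858 -0.5753  0.2072] T [-0.0817 -0.0584  0.0276] gap 0.08508958687835268 q6 0.8866475039142065
```

```bash
python3 -m inch '[[[-191,44,173.5,-56],[-191,44,173.5,-56],[-191,44,173.5,-56],[-191,44,173.5,-56],[-191,44,173.5,-56],[-191,44,173.5,-56],[-191,44,173.5,-56],[-191,44,173.5,-56],[-191,44,173.5,-56]]]'
python3 - <<'E'
from h import *
togo((517,181,45),76.6)
E
```

```text
clock: 2.0
tcp_pos: [0.5179, 0.1784, 0.1994]
orientation: [-0.702, 0.702, -0.086, 0.086]
wrist_force: [-0.2, 0.0, 0.2]
finger_gap: 0.0847
tcp [517.9278 178.3657 199.4277] tool y [-0.0008 -0.0003 -1.    ] tool z head 75.99462619449731 clock 2.0
shift [ -1.4273 154.4277   2.4019]
world yaw change 0.6053738055026798 -> spin -0.6053738055026798
Fw [-0.2223  0.0213  0.1508] T [0.0343 0.001  0.0034] gap 0.08474909047553128 q6 0.4295991782921872
```

```bash
python3 -m inch '[[[-1.4,40,2.4,-0.6],[-1.4,80,2.4,-0.6],[-1.4,115,2.4,-0.6],[-1.4,140,2.4,-0.6],[-1.4,152,2.4,-0.6],[-1.4,154.4,2.4,-0.6],[-1.4,154.4,2.4,-0.6]]]'
python3 - <<'E'
from h import *
togo((517,181,45),76.6)
cv2.imwrite("pics/top1.png",env.read_camera("top"));
im=env.read_camera("scene");cv2.imwrite("pics/s1.png",cv2.resize(im[100:240,240:400],None,fx=4.5,fy=4))
E
```

```text
clock: 2.7
tcp_pos: [0.5181, 0.1809, 0.0461]
orientation: [0.702, -0.702, 0.082, -0.083]
wrist_force: [0.0, -0.6, 0.4]
finger_gap: 0.0851
tcp [518.0626 180.9246  46.101 ] tool y [ 0.0009  0.0001 -1.    ] tool z head 76.64954525657086 clock 2.7
shift [-1.0523  1.1    -0.1723]
world yaw change -0.04954525657086606 -> spin 0.04954525657086606
Fw [ 0.0124 -0.6188  0.3751] T [ 0.018  -0.0072  0.0234] gap 0.08513959187114521 q6 0.42273638672059555
```

View pics/s1.png

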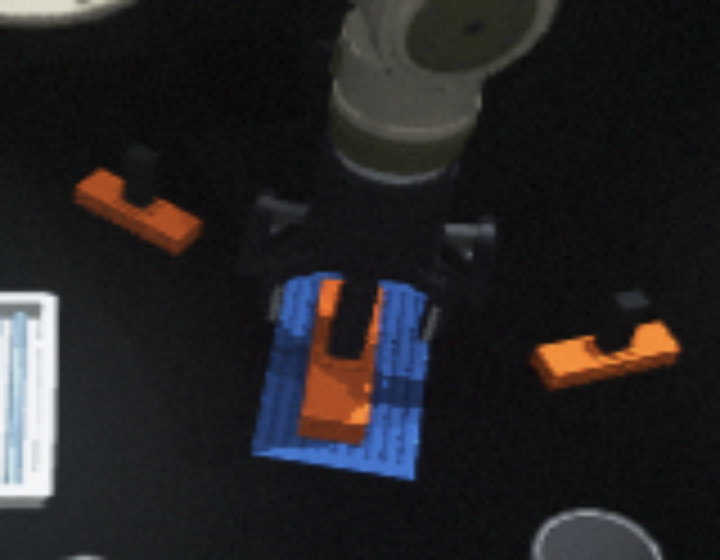

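The fingers straddle the handle (crop pixels 275 and 430, handle at 350) and are level with it. I'm closing the gripper now.

```bash
python3 -m inch '[[[0,0,0,0],[0,0,0,0],[0,0,0,0],[0,0,0,0],[0,0,0,0],[0,0,0,0],[0,0,0,0],[0,0,0,0]]]' 10 60
python3 - <<'E'
from h import *
togo((517,181,45),76.6)
E
```

```text
clock: 3.6
tcp_pos: [0.5176, 0.1812, 0.0456]
orientation: [0.702, -0.702, 0.082, -0.082]
wrist_force: [-0.1, -0.0, 2.9]
finger_gap: 0.0212
tcp [517.5773 181.2135  45.5684] tool y [ 0.0003 -0.     -1.    ] tool z head 76.71715212112153 clock 3.6
shift [-0.513   0.5682 -0.3405]
world yaw change -0.11715212112153495 -> spin 0.11715212112153495
Fw [-0.0702 -0.0266  2.9207] T [ 0.0527  0.1129 -0.0329] gap 0.021247671392243875 q6 0.4222486513359681
```

```bash
python3 -m inch '[[[0,-5,0,0],[0,-20,0,0],[0,-45,0,0],[0,-65,0,0],[0,-75,0,0],[0,-75,0,0],[0,-75,0,0],[0,-75,0,0]]]'
python3 - <<'E'
from h import *
togo((543.7,-40.7,105),87.2)
im=env.read_camera("scene");cv2.imwrite("pics/s2.png",cv2.resize(im[80:240,240:400],None,fx=4,fy=3.7))
print(env.get_state()['wrist_force'])
E
```

```text
clock: 4.4
tcp_pos: [0.5165, 0.1809, 0.119]
orientation: [-0.702, 0.703, -0.083, 0.081]
wrist_force: [0.1, -0.1, -1.4]
finger_gap: 0.0216
tcp [516.4671 180.919  119.0212] tool y [-0.0024 -0.0006 -1.    ] tool z head 76.70888268048387 clock 4.4
shift [  77.484    14.0852 -209.4064]
world yaw change 10.491117319516135 -> spin -10.491117319516135
Fw [ 0.0529 -0.0955 -1.3979] T [0.0046 0.0418 0.0123] gap 0.02156944021452925 q6 0.42227161130737895
[ 0.0378  0.1297 -1.0458]
```

View pics/s2.png

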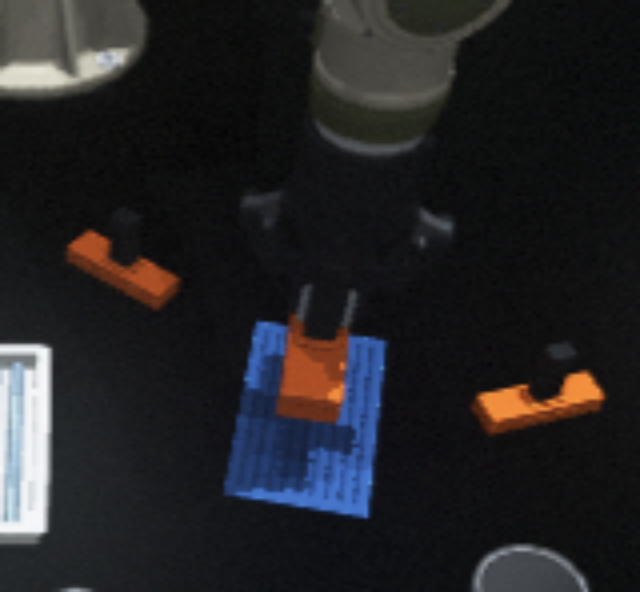

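```bash
python3 -m inch '[[[15,0,-40,-2],[31,0,-84,-5],[46,0,-125,-8],[62,0,-168,-10.5],[72,0,-195,-10.5],[77.5,0,-209.4,-10.5],[77.5,0,-209.4,-10.5],[77.5,0,-209.4,-10.5]]]'
python3 - <<'E'
from h import *
togo((543.7,-40.7,70),87.2)
im=env.read_camera("top");cv2.imwrite("pics/t3.png",cv2.resize(im[120:270,230:430],None,fx=3.8,fy=3.8))
E
```

```text
clock: 5.25
tcp_pos: [0.5442, -0.0399, 0.1198]
orientation: [0.707, -0.707, 0.018, -0.017]
wrist_force: [0.4, 1.3, -1.3]
finger_gap: 0.0216
tcp [544.1959 -39.9102 119.7811] tool y [-0.0013  0.0009 -1.    ] tool z head 87.19754867115351 clock 5.25
shift [-0.3876 49.781  -0.853 ]
world yaw change 0.0024513288464902416 -> spin -0.0024513288464902416
Fw [ 0.4013  1.2621 -1.2555] T [ 0.0131  0.0448 -0.054 ] gap 0.021563611519996684 q6 -0.17174638781139945
```

View pics/t3.png

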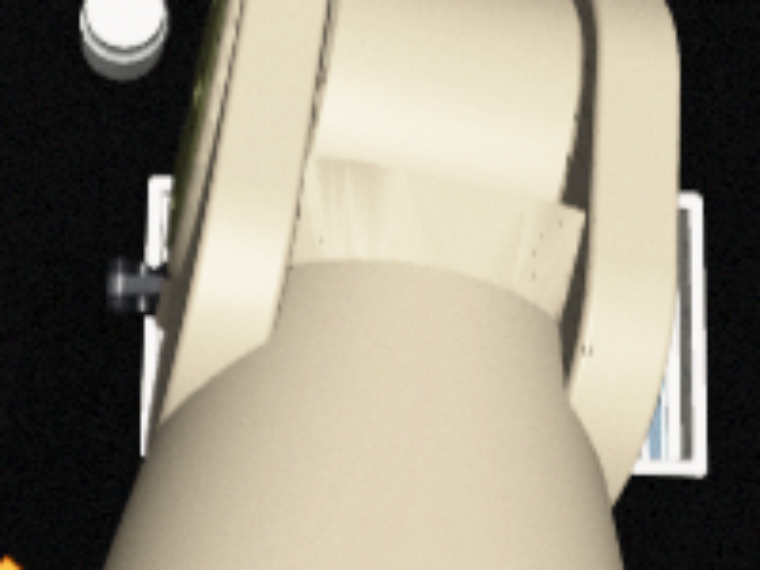

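```bash
python3 -m inch '[[[-0.4,10,-0.8,0],[-0.4,25,-0.8,0],[-0.4,38,-0.8,0],[-0.4,46,-0.8,0],[-0.4,51,-0.8,0],[-0.4,52,-0.8,0],[-0.4,52,-0.8,0],[-0.4,52,-0.8,0]]]'
python3 - <<'E'
from h import *
togo((543.7,-40.7,61),87.2)
im=env.read_camera("scene");cv2.imwrite("pics/s4.png",cv2.resize(im[130:250,100:280],None,fx=4.2,fy=4.2))
E
```

```text
clock: 6.1
tcp_pos: [0.5448, -0.0414, 0.0689]
orientation: [-0.707, 0.707, -0.017, 0.018]
wrist_force: [-0.1, 0.9, -2.3]
finger_gap: 0.0214
tcp [544.7663 -41.3789  68.9195] tool y [ 0.001  -0.0003 -1.    ] tool z head 87.20827686535806 clock 6.1
shift [-1.1063  7.9182  0.6284]
world yaw change -0.00827686535805583 -> spin 0.00827686535805583
Fw [-0.1132  0.9319 -2.2661] T [-0.0263  0.0159  0.0127] gap 0.021385176762666408 q6 -0.17399279955905902
```

View pics/s4.png

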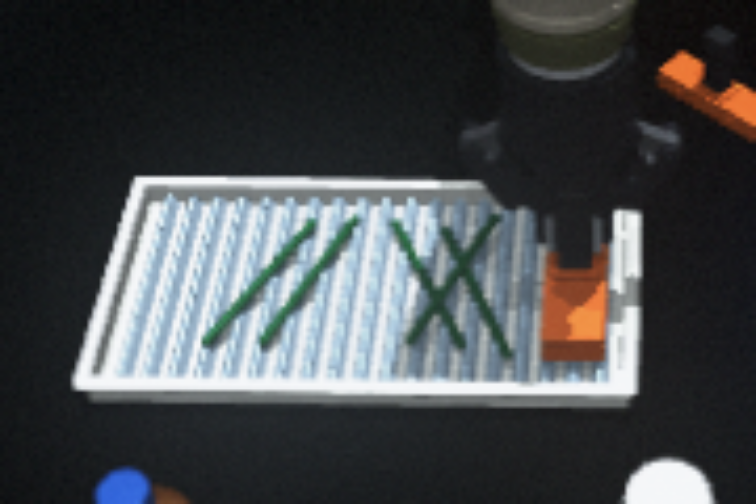

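The rake is at the tray's +y end at crop pixel (575,305), just above the ribs, inside the rim and clear of the rods. I'm feeling for contact.

```bash
python3 -m inch '[[[0,2,0,0],[0,4,0,0],[0,6,0,0],[0,7,0,0],[0,7,0,0],[0,7,0,0]]]'; python3 -m inch '[[[0,1,0,0],[0,1,0,0]]]';python3 -m inch '[[[0,0.5,0,0],[0,0.5,0,0]]]'
```

```text
clock: 6.75
tcp_pos: [0.5443, -0.0412, 0.0613]
orientation: [-0.707, 0.707, -0.017, 0.017]
wrist_force: [0.2, 0.7, -2.1]
finger_gap: 0.0213
clock: 6.95
tcp_pos: [0.5443, -0.0413, 0.0603]
orientation: [-0.707, 0.707, -0.017, 0.017]
wrist_force: [0.5, 0.5, -1.5]
finger_gap: 0.0211
clock: 7.15
tcp_pos: [0.5444, -0.0413, 0.06]
orientation: [-0.707, 0.707, -0.017, 0.017]
wrist_force: [-0.8, 0.2, 0.3]
finger_gap: 0.0215
```

```bash
python3 -m inch '[[[0,0.3,0,0],[0,0.3,0,0],[0,0.3,0,0]]]'; python3 -m inch '[[[0,0,0,0],[0,0,0,0]]]'
python3 - <<'E'
from h import *
togo((530.3,-314.2,59),87.2)
E
```

```text
clock: 7.45
tcp_pos: [0.5445, -0.0413, 0.06]
orientation: [-0.707, 0.707, -0.017, 0.017]
wrist_force: [-1.2, -0.4, 4.3]
finger_gap: 0.021
clock: 7.65
tcp_pos: [0.5445, -0.0413, 0.06]
orientation: [-0.707, 0.707, -0.017, 0.017]
wrist_force: [-1.1, 0.3, 4.7]
finger_gap: 0.0212
tcp [544.5458 -41.2893  59.9909] tool y [ 0.0006 -0.0003 -1.    ] tool z head 87.212012629444 clock 7.65
shift [  -0.9551    1.0506 -273.2804]
world yaw change -0.012012629444001277 -> spin 0.012012629444001277
Fw [-1.1275  0.262   4.6684] T [ 0.0624  0.3622 -0.0195] gap 0.021198559433065745 q6 -0.1739818089013916
```

```bash
python3 -m inch '[[[0,-0.25,0,0],[0,-0.25,0,0]]]'; python3 -m inch '[[[0,-0.25,-2,0],[0,-0.25,-5,0],[0,-0.25,-8,0],[0,-0.25,-11,0]]]'
```

```text
clock: 7.85
tcp_pos: [0.5445, -0.0413, 0.06]
orientation: [-0.707, 0.707, -0.017, 0.017]
wrist_force: [-0.9, 0.1, 3.9]
finger_gap: 0.0213
clock: 8.25
tcp_pos: [0.5438, -0.0525, 0.06]
orientation: [0.707, -0.707, 0.017, -0.017]
wrist_force: [-0.7, 1.3, 2.0]
finger_gap: 0.0212
```

```bash
python3 -m inch '[[[0,0,-3.5,0],[0,0,-7,0],[0,0,-10.5,0],[0,0,-14,0]]]'
```

```text
clock: 8.65
tcp_pos: [0.543, -0.0666, 0.06]
orientation: [-0.707, 0.707, -0.017, 0.017]
wrist_force: [-0.1, 0.7, 2.2]
finger_gap: 0.0212
```

```bash
python3 -m inch '[[[0,0,-3.5,0],[0,0,-7,0],[0,0,-10.5,0],[0,0,-14,0]]]'
```

```text
clock: 9.05
tcp_pos: [0.5423, -0.0805, 0.06]
orientation: [-0.707, 0.707, -0.017, 0.017]
wrist_force: [-0.0, 0.9, 0.4]
finger_gap: 0.0216
```

Run:
```python
from h import *
togo((530.3,-314.2,59),87.2)
im=env.read_camera("scene");cv2.imwrite("pics/s5.png",cv2.resize(im[130:250,100:280],None,fx=4.2,fy=4.2))
```

```text
tcp [542.3386 -80.5127  60.023 ] tool y [-0.0001 -0.0001 -1.    ] tool z head 87.21215323639346 clock 9.05
shift [  -0.6582    1.0592 -233.9961]
world yaw change -0.01215323639345911 -> spin 0.01215323639345911
Fw [-0.0357  0.9205  0.4453] T [ 0.1094 -0.0165 -0.0415] gap 0.02160943111940125 q6 -0.2450584898750447
```

View pics/s5.png

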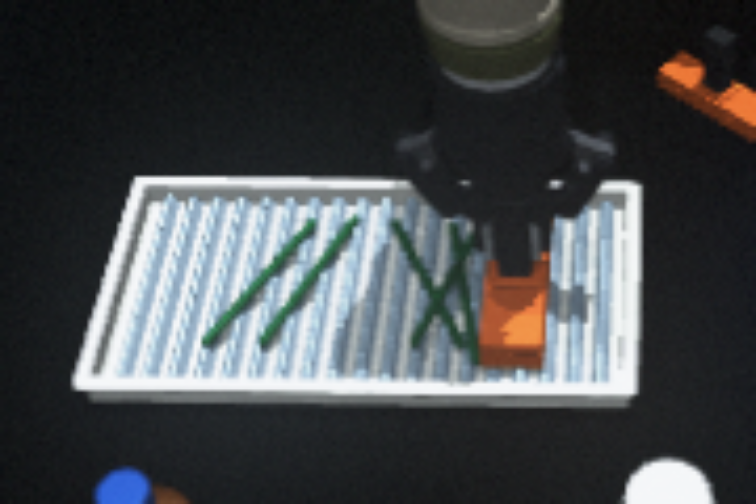

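The first rod is turning parallel ahead of the head (crop pixel 470,290). The load is about 2 N.

```bash
python3 -m inch '[[[0,0.1,-3.5,0],[0,0.1,-7,0],[0,0.1,-10.5,0]]]'
```

```text
clock: 9.4
tcp_pos: [0.5419, -0.0909, 0.06]
orientation: [0.707, -0.707, 0.017, -0.017]
wrist_force: [0.5, 0.4, 0.7]
finger_gap: 0.0213
```

```bash
python3 -m inch '[[[0,0,-3.5,0],[0,0,-7,0],[0,0,-10.5,0]]]'
```

```text
clock: 9.7
tcp_pos: [0.5414, -0.1015, 0.06]
orientation: [-0.707, 0.707, -0.017, 0.017]
wrist_force: [-1.0, 1.7, 1.8]
finger_gap: 0.0216
```

Run:
```python
from h import *
togo((530.3,-314.2,59),87.2)
im=env.read_camera("scene");cv2.imwrite("pics/s6.png",cv2.resize(im[130:250,100:280],None,fx=4.2,fy=4.2))
```

```text
tcp [ 541.3793 -101.4855   60.012 ] tool y [ 0.     -0.0001 -1.    ] tool z head 87.2087243793269 clock 9.7
shift [  -0.7075    1.0223 -213.0016]
world yaw change -0.008724379326892517 -> spin 0.008724379326892517
Fw [-0.9892  1.6641  1.7621] T [ 0.2086  0.0009 -0.0456] gap 0.021598735251582016 q6 -0.28232802556043546
```

View pics/s6.png

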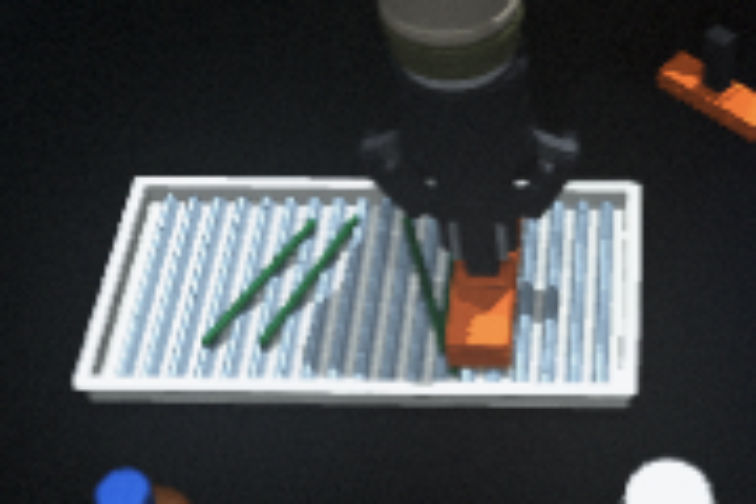

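```bash
python3 -m inch '[[[0,0,-3.5,0],[0,0,-7,0],[0,0,-10.5,0]]]'
```

```text
clock: 10.05
tcp_pos: [0.5409, -0.1119, 0.06]
orientation: [-0.707, 0.707, -0.017, 0.017]
wrist_force: [0.3, 0.2, 1.9]
finger_gap: 0.0214
```

```bash
python3 -m inch '[[[0,0,-3.5,0],[0,0,-7,0],[0,0,-10.5,0]]]'
```

```text
clock: 10.35
tcp_pos: [0.5403, -0.1225, 0.06]
orientation: [-0.707, 0.707, -0.017, 0.017]
wrist_force: [-0.1, 0.7, 1.4]
finger_gap: 0.0214
```

```bash
python3 -m inch '[[[0,0,-3.5,0],[0,0,-7,0],[0,0,-10.5,0]]]'
```

```text
clock: 10.65
tcp_pos: [0.5399, -0.133, 0.06]
orientation: [-0.707, 0.707, -0.017, 0.017]
wrist_force: [0.2, 1.2, 1.2]
finger_gap: 0.0211
```

Run:
```python
from h import *
togo((530.3,-314.2,59),87.2)
im=env.read_camera("scene");cv2.imwrite("pics/s7.png",cv2.resize(im[130:250,100:280],None,fx=4.2,fy=4.2))
```

```text
tcp [ 539.8513 -132.9664   60.0097] tool y [ 0.0001 -0.0001 -1.    ] tool z head 87.20984812067807 clock 10.65
shift [  -0.718     1.0283 -181.4836]
world yaw change -0.009848120678071837 -> spin 0.009848120678071837
Fw [0.1847 1.1994 1.1723] T [ 0.1564 -0.0271  0.0243] gap 0.021121828600122603 q6 -0.33714767865980527
```

View pics/s7.png

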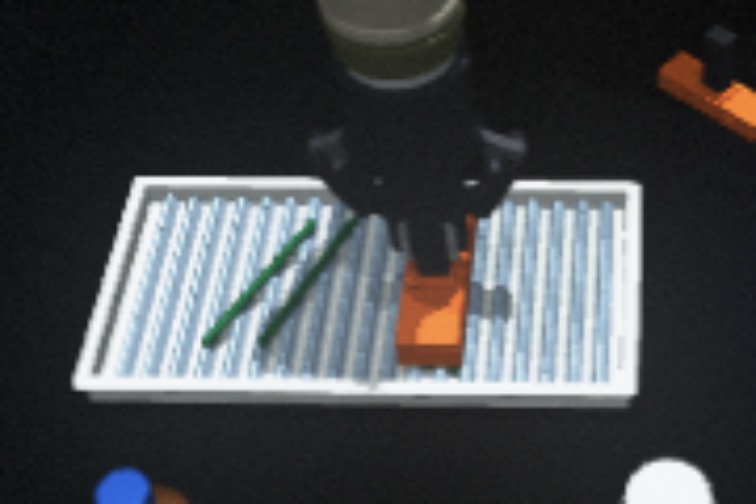

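```bash
python3 -m inch '[[[0,0,-3.5,0],[0,0,-7,0],[0,0,-10.5,0],[0,0,-14,0]]]'
```

```text
clock: 11.1
tcp_pos: [0.5392, -0.1469, 0.06]
orientation: [-0.707, 0.707, -0.017, 0.017]
wrist_force: [0.0, 0.8, 2.5]
finger_gap: 0.0212
```

```bash
python3 -m inch '[[[0,0,-3.5,0],[0,0,-7,0],[0,0,-10.5,0],[0,0,-14,0]]]'
```

```text
clock: 11.5
tcp_pos: [0.5385, -0.1609, 0.06]
orientation: [-0.707, 0.707, -0.017, 0.017]
wrist_force: [-0.5, 1.0, 3.0]
finger_gap: 0.0215
```

Run:
```python
from h import *
togo((530.3,-314.2,59),87.2)
im=env.read_camera("scene");cv2.imwrite("pics/s8.png",cv2.resize(im[130:250,100:280],None,fx=4.2,fy=4.2))
```

```text
tcp [ 538.4819 -160.9217   60.0285] tool y [ 0.0001 -0.0001 -1.    ] tool z head 87.20890349638455 clock 11.5
shift [  -0.7084    1.0483 -153.4947]
world yaw change -0.008903496384547793 -> spin 0.008903496384547793
Fw [-0.4759  0.9632  2.9731] T [0.1511 0.0447 0.0299] gap 0.021452365402091795 q6 -0.38446095986673695
```

View pics/s8.png

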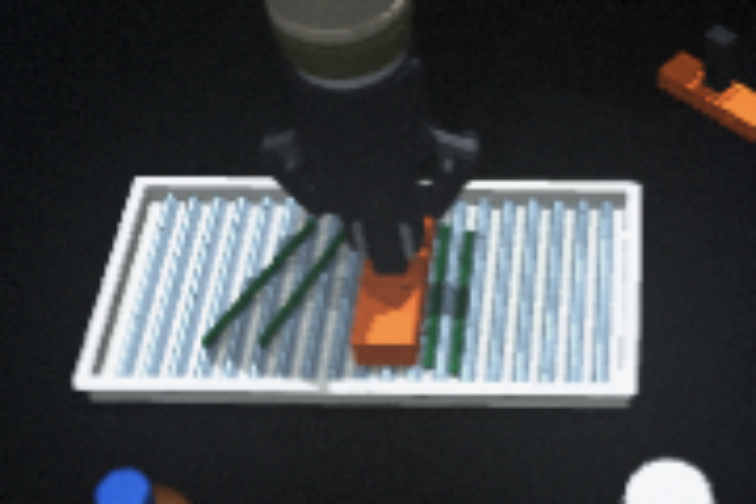

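Two rods lie in grooves behind the head (crop x 435 and 465), and the third is under it. The load has risen slightly, so I'm easing up 0.1 mm.

```bash
python3 -m inch '[[[0,-0.1,-3.5,0],[0,-0.1,-7,0],[0,-0.1,-10.5,0],[0,-0.1,-14,0]]]'
```

```text
clock: 11.95
tcp_pos: [0.5377, -0.1749, 0.06]
orientation: [-0.707, 0.707, -0.017, 0.017]
wrist_force: [-1.1, 2.0, 2.8]
finger_gap: 0.0214
```

```bash
python3 -m inch '[[[0,0,-3.5,0],[0,0,-7,0],[0,0,-10.5,0]]]'
```

```text
clock: 12.25
tcp_pos: [0.5372, -0.1854, 0.06]
orientation: [-0.707, 0.707, -0.017, 0.017]
wrist_force: [0.6, 0.8, 0.8]
finger_gap: 0.0209
```

```bash
python3 -m inch '[[[0,0,-3.5,0],[0,0,-7,0],[0,0,-10.5,0]]]'
```

```text
clock: 12.55
tcp_pos: [0.5367, -0.1959, 0.06]
orientation: [-0.707, 0.707, -0.017, 0.017]
wrist_force: [0.1, 0.7, 0.8]
finger_gap: 0.0212
```

Run:
```python
from h import *
togo((530.3,-314.2,59),87.2)
im=env.read_camera("scene");cv2.imwrite("pics/s9.png",cv2.resize(im[130:250,100:280],None,fx=4.2,fy=4.2))
```

```text
tcp [ 536.695  -195.8574   60.0242] tool y [-0.0001 -0.0001 -1.    ] tool z head 87.20979469107611 clock 12.55
shift [  -0.6265    1.0347 -118.5135]
world yaw change -0.00979469107610953 -> spin 0.00979469107610953
Fw [0.1485 0.7161 0.7897] T [ 0.0814 -0.0325  0.0712] gap 0.021228597738003955 q6 -0.44163215237994685
```

View pics/s9.png

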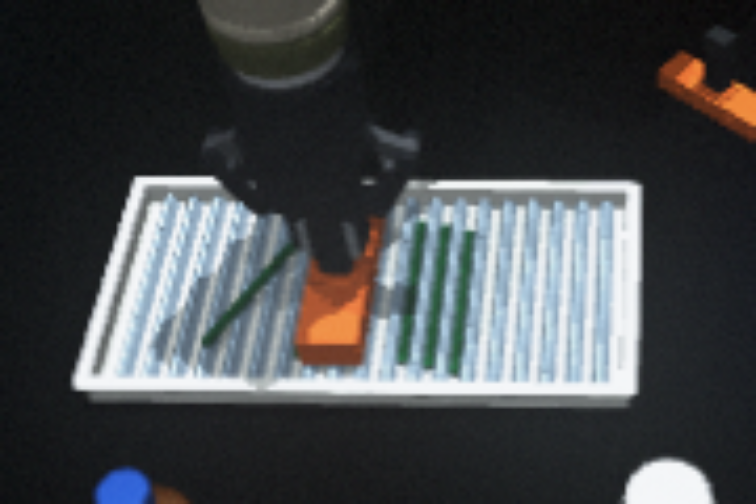

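Three rods are down in adjacent grooves, the fourth is under the head, and the last is ahead of it. I'm carrying on.

```bash
python3 -m inch '[[[0,0,-3.5,0],[0,0,-7,0],[0,0,-10.5,0]]]'
```

```text
clock: 12.9
tcp_pos: [0.5362, -0.2063, 0.06]
orientation: [-0.707, 0.707, -0.017, 0.017]
wrist_force: [0.7, 0.5, -0.2]
finger_gap: 0.0212
```

```bash
python3 -m inch '[[[0,0,-3.5,0],[0,0,-7,0],[0,0,-10.5,0]]]'
```

```text
clock: 13.2
tcp_pos: [0.5357, -0.2169, 0.0601]
orientation: [-0.707, 0.707, -0.017, 0.017]
wrist_force: [-0.0, -0.3, 0.2]
finger_gap: 0.0211
```

```bash
python3 -m inch '[[[0,0,-3.5,0],[0,0,-7,0],[0,0,-10.5,0]]]'
```

```text
clock: 13.5
tcp_pos: [0.5352, -0.2273, 0.0601]
orientation: [-0.707, 0.707, -0.017, 0.017]
wrist_force: [0.4, 0.8, -0.5]
finger_gap: 0.0216
```

```bash
python3 -m inch '[[[0,0,-3.5,0],[0,0,-7,0],[0,0,-10.5,0]]]'
```

```text
clock: 13.8
tcp_pos: [0.5347, -0.2378, 0.06]
orientation: [-0.707, 0.707, -0.017, 0.017]
wrist_force: [-0.2, 0.1, -0.4]
finger_gap: 0.0212
```

Run:
```python
from h import *
togo((530.3,-314.2,59),87.2)
im=env.read_camera("scene");cv2.imwrite("pics/s10.png",cv2.resize(im[130:250,100:280],None,fx=4.2,fy=4.2))
```

```text
tcp [ 534.6559 -237.8064   60.0316] tool y [-0.0001 -0.0001 -1.    ] tool z head 87.21031060009115 clock 13.8
shift [ -0.6326   1.0371 -76.515 ]
world yaw change -0.010310600091145261 -> spin 0.010310600091145261
Fw [-0.2027  0.1262 -0.4273] T [ 0.0255 -0.0129  0.0125] gap 0.021157728367082157 q6 -0.5068993802369559
```

View pics/s10.png

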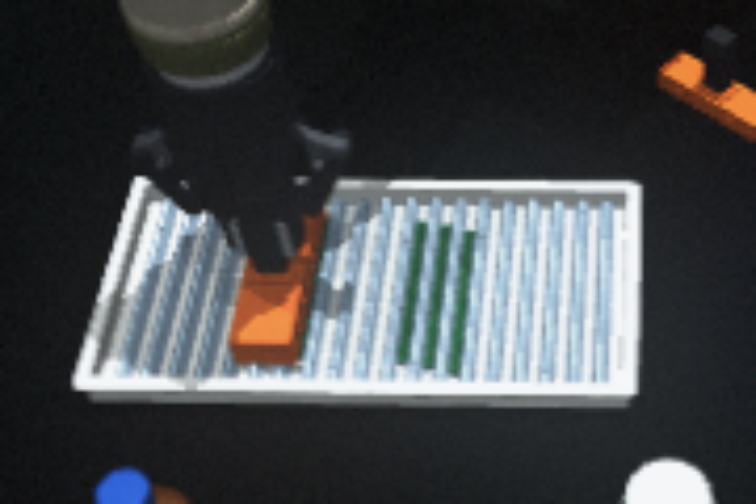

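The load has dropped to about 1.3 N, so I'm pressing 0.12 mm more and going on to the end.

```bash
python3 -m inch '[[[0,0.12,-3.5,0],[0,0.12,-7,0],[0,0.12,-10.5,0]]]'
```

```text
clock: 14.15
tcp_pos: [0.5343, -0.2483, 0.06]
orientation: [-0.707, 0.707, -0.017, 0.017]
wrist_force: [-0.3, 0.8, 0.4]
finger_gap: 0.0211
```

```bash
python3 -m inch '[[[0,0.05,-3.5,0],[0,0.05,-7,0],[0,0.05,-10.5,0],[0,0.05,-14,0]]]'
```

```text
clock: 14.55
tcp_pos: [0.5336, -0.2623, 0.06]
orientation: [-0.707, 0.707, -0.017, 0.017]
wrist_force: [0.2, 0.9, 1.0]
finger_gap: 0.0213
```

```bash
python3 -m inch '[[[0,0.05,-3.5,0],[0,0.05,-7,0],[0,0.05,-10.5,0],[0,0.05,-14,0]]]'
```

```text
clock: 14.95
tcp_pos: [0.5329, -0.2763, 0.06]
orientation: [-0.707, 0.707, -0.017, 0.017]
wrist_force: [0.1, 0.5, 1.4]
finger_gap: 0.0214
```

Run:
```python
from h import *
togo((530.3,-314.2,59),87.2)
im=env.read_camera("scene");cv2.imwrite("pics/s11.png",cv2.resize(im[130:250,100:280],None,fx=4.2,fy=4.2))
```

```text
tcp [ 532.94   -276.2777   60.0144] tool y [ 0.0003 -0.0001 -1.    ] tool z head 87.21222541433492 clock 14.95
shift [ -0.7927   1.0181 -38.0057]
world yaw change -0.01222541433492097 -> spin 0.01222541433492097
Fw [0.1328 0.4552 1.4277] T [ 0.2572  0.0089 -0.0439] gap 0.021353055354463257 q6 -0.5632998296683462
```

View pics/s11.png

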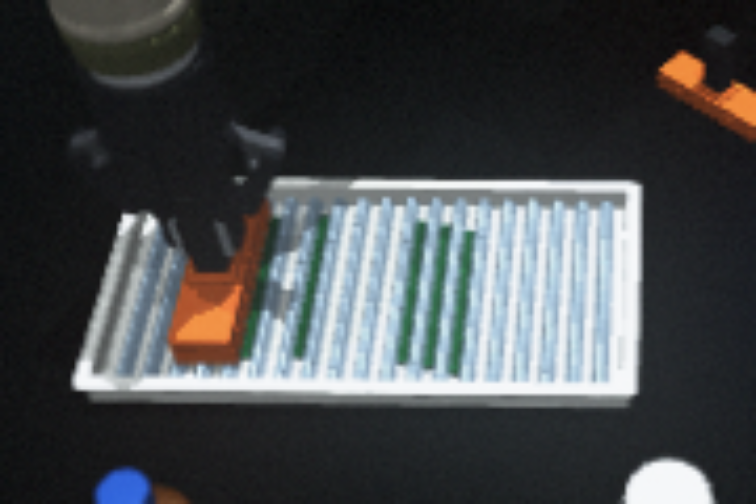

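All five rods are behind the rake, each in its own groove (crop x 260, 310, 410, 437 and 465). I'm finishing the stroke to the end zone.

```bash
python3 -m inch '[[[0,0,-3.5,0],[0,0,-7,0],[0,0,-10.5,0],[0,0,-14,0],[0,0,-17.5,0]]]'
```

```text
clock: 15.5
tcp_pos: [0.5321, -0.2937, 0.06]
orientation: [-0.707, 0.707, -0.017, 0.017]
wrist_force: [0.3, 3.0, 4.8]
finger_gap: 0.0214
```

```bash
python3 -m inch '[[[0,0,-3.5,0],[0,0,-7,0],[0,0,-10.5,0],[0,0,-12,0],[0,0,-12,0],[0,0,-12,0]]]'
```

```text
clock: 16.1
tcp_pos: [0.5315, -0.306, 0.06]
orientation: [-0.706, 0.707, -0.017, 0.017]
wrist_force: [0.7, -1.5, 2.5]
finger_gap: 0.0211
```

```bash
python3 -m inch '[[[0,0,0,0],[0,-5,0,0],[0,-20,0,0],[0,-40,0,0],[0,-60,0,0],[0,-60,0,0],[0,-60,0,0]]]'
python3 - <<'E'
from h import *
togo((517,181,120),76.6)
im=env.read_camera("scene");cv2.imwrite("pics/s12.png",cv2.resize(im[130:250,100:280],None,fx=4.2,fy=4.2))
E
```

```text
clock: 16.8
tcp_pos: [0.5313, -0.3051, 0.1194]
orientation: [0.707, -0.707, 0.017, -0.017]
wrist_force: [-0.4, 0.3, -1.5]
finger_gap: 0.0213
tcp [ 531.2578 -305.1488  119.3531] tool y [-0.0003  0.0003 -1.    ] tool z head 87.21929898928364 clock 16.8
shift [-37.8259  -0.5162 484.8849]
world yaw change -10.61929898928365 -> spin 10.61929898928365
Fw [-0.3867  0.3318 -1.5281] T [0.0479 0.0279 0.0143] gap 0.021314132890629847 q6 -0.6038106991093463
```

View pics/s12.png

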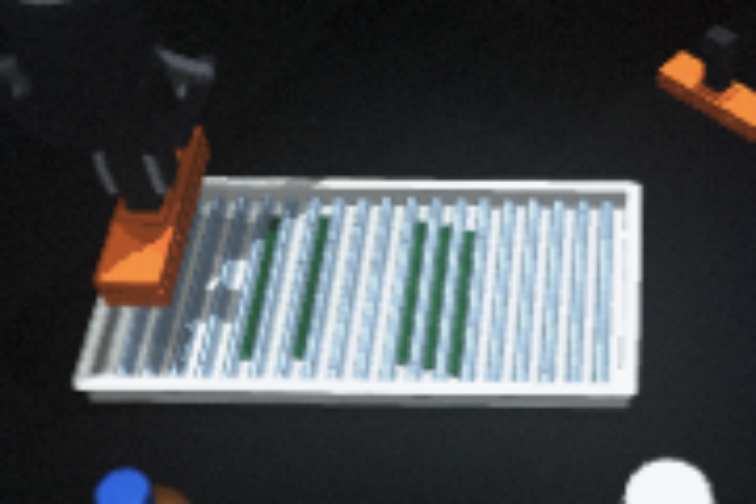

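```bash
python3 -m inch '[[[-2,-5,25,1],[-5,-5,65,3],[-9,-5,110,4],[-13,-5,155,5],[-17,-5,200,6],[-21,-5,245,8],[-25,-5,290,9],[-29,-5,335,10],[-33,-5,380,11],[-37,-5,420,11.8]]]'
python3 - <<'E'
from h import *
togo((513,187,120),75.4)
E
```

```text
clock: 17.85
tcp_pos: [0.5133, 0.1179, 0.1233]
orientation: [-0.701, 0.702, -0.091, 0.089]
wrist_force: [1.7, -0.6, -2.4]
finger_gap: 0.0216
tcp [513.3289 117.935  123.3028] tool y [-0.0026 -0.     -1.    ] tool z head 75.41072121562709 clock 17.85
shift [-17.7067   3.3014  66.7575]
world yaw change -0.010721215627086167 -> spin 0.010721215627086167
Fw [ 1.6971 -0.6383 -2.4475] T [ 0.012  -0.0512 -0.0357] gap 0.02159627473599995 q6 0.3278881776489766
```

```bash
python3 -m inch '[[[-6,0,25,0],[-12,0,50,0],[-17,5,62,0],[-17.7,20,66.8,0],[-17.7,40,66.8,0],[-17.7,58,66.8,0],[-17.7,68,66.8,0],[-17.7,71,66.8,0],[-17.7,71,66.8,0],[-17.7,71,66.8,0]]]'
python3 - <<'E'
from h import *
togo((513,187,45.6),75.4)
im=env.read_camera("scene");cv2.imwrite("pics/s13.png",cv2.resize(im[100:240,240:400],None,fx=4.5,fy=4))
E
```

```text
clock: 18.85
tcp_pos: [0.5152, 0.1848, 0.0544]
orientation: [0.701, -0.701, 0.09, -0.09]
wrist_force: [0.4, -0.4, -1.1]
finger_gap: 0.0213
tcp [515.1692 184.8491  54.4329] tool y [ 0.001  0.    -1.   ] tool z head 75.39270527484209 clock 18.85
shift [-2.65    8.8308  1.5317]
world yaw change 0.007294725157919402 -> spin -0.007294725157919402
Fw [ 0.3989 -0.4057 -1.1092] T [-0.0163  0.014   0.0067] gap 0.02133047281879676 q6 0.45284492909509916
```

View pics/s13.png

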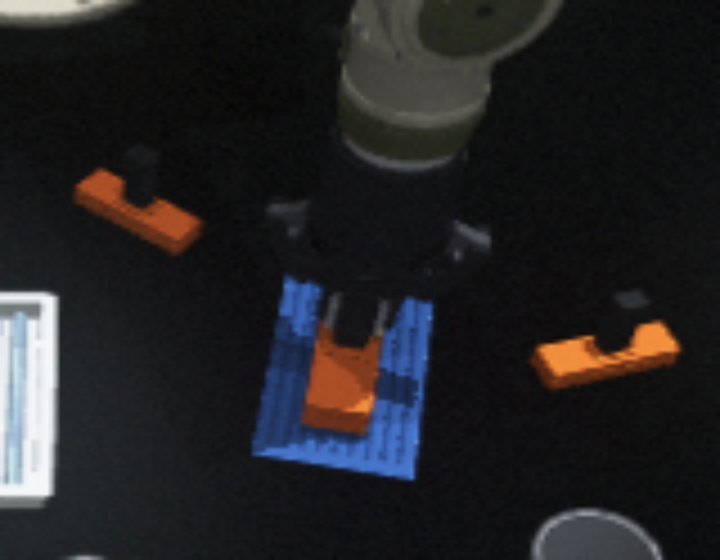

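The rake is over the mat and lined up with it. I'm lowering it the last millimetres.

```bash
python3 -m inch '[[[0,2,0,0],[0,4,0,0],[0,6,0,0],[0,7,0,0],[0,7.5,0,0],[0,7.5,0,0]]]'; python3 -m inch '[[[0,0.5,0,0],[0,0.5,0,0],[0,0.5,0,0]]]'; python3 -m inch '[[[0,0.4,0,0],[0,0.4,0,0],[0,0.4,0,0]]]'
```

```text
clock: 19.5
tcp_pos: [0.5145, 0.185, 0.0462]
orientation: [-0.701, 0.701, -0.09, 0.09]
wrist_force: [-0.8, -0.8, -0.9]
finger_gap: 0.0213
clock: 19.8
tcp_pos: [0.5146, 0.185, 0.0459]
orientation: [-0.701, 0.701, -0.09, 0.09]
wrist_force: [0.2, -0.5, -1.1]
finger_gap: 0.0212
clock: 20.1
tcp_pos: [0.5147, 0.185, 0.0456]
orientation: [-0.701, 0.701, -0.09, 0.09]
wrist_force: [0.4, -0.0, -0.9]
finger_gap: 0.0215
```

```bash
python3 -m inch '[[[0,0.4,0,0],[0,0.4,0,0],[0,0.4,0,0]]]'; python3 -m inch '[[[0,0.3,0,0],[0,0.3,0,0],[0,0.3,0,0]]]'
```

```text
clock: 20.4
tcp_pos: [0.5148, 0.185, 0.0455]
orientation: [0.701, -0.701, 0.09, -0.09]
wrist_force: [-1.5, 0.1, 5.2]
finger_gap: 0.0216
clock: 20.7
tcp_pos: [0.5148, 0.185, 0.0455]
orientation: [0.701, -0.701, 0.089, -0.09]
wrist_force: [-2.4, 0.5, 7.3]
finger_gap: 0.0212
```

```bash
python3 -m inch '[[[0,-0.5,0,0],[0,-0.5,0,0]]]'; python3 -m inch '[[[0,0,0,0],[0,0,0,0],[0,0,0,0],[0,0,0,0],[0,0,0,0],[0,0,0,0],[0,0,0,0]]]' 75
python3 - <<'E'
from h import *
togo((515,185,220),75.4)
im=env.read_camera("scene");cv2.imwrite("pics/s14.png",cv2.resize(im[100:240,240:400],None,fx=4.5,fy=4))
E
```

```text
clock: 20.9
tcp_pos: [0.5147, 0.185, 0.0456]
orientation: [0.701, -0.701, 0.09, -0.09]
wrist_force: [-1.3, 0.4, 6.2]
finger_gap: 0.0212
clock: 21.6
tcp_pos: [0.5146, 0.1849, 0.0452]
orientation: [-0.701, 0.701, -0.09, 0.09]
wrist_force: [0.1, 1.2, -0.9]
finger_gap: 0.075
tcp [514.618  184.9427  45.222 ] tool y [ 0.     -0.0001 -1.    ] tool z head 75.40605199790056 clock 21.6
shift [   0.3612 -174.778     0.14  ]
world yaw change -0.006051997900556216 -> spin 0.006051997900556216
Fw [ 0.1351  1.2085 -0.8712] T [-0.005  -0.0562  0.0407] gap 0.07502867985145288 q6 0.4529378816391218
```

View pics/s14.png

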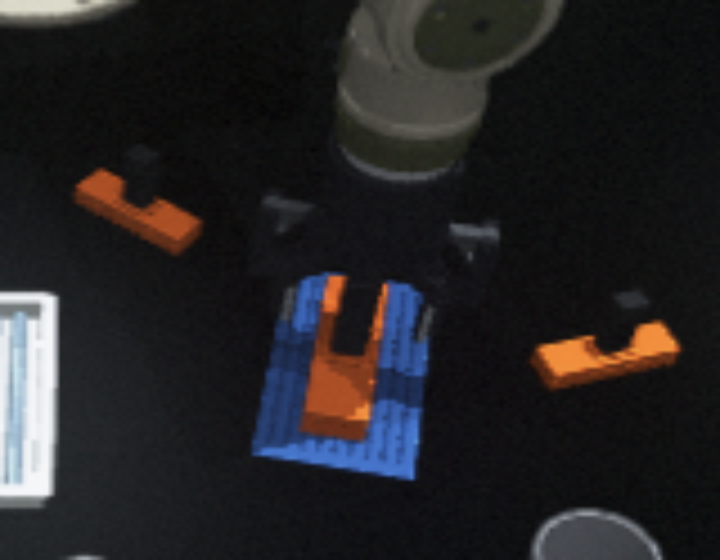

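```bash
python3 -m inch '[[[0,-5,0,0],[0,-25,0,0],[0,-60,0,0],[0,-100,0,0],[0,-140,0,0],[0,-170,0,0],[-30,-170,0,0],[-65,-170,0,0],[-90,-170,0,0],[-90,-170,0,0]]]';  python3 -m inch '[[[0,0,0,0],[0,0,0,0],[0,0,0,0]]]'
python3 - <<'E'
from h import *
for n in("top","scene"):
    im=env.read_camera(n);cv2.imwrite(f"pics/{n}15.png",im)
    H,S,V=cv2.split(cv2.cvtColor(im,cv2.COLOR_BGR2HSV));print(n)
    g=(H>45)&(H<90)&(S>90)&(V>25)
    o=np.array([.537,-.1775]);a=np.radians(-2.8);ex=np.array([np.cos(a),np.sin(a)]);ey=np.array([-ex[1],ex[0]])
    for c in comps(cv2.morphologyEx(g.astype(np.uint8),cv2.MORPH_CLOSE,np.ones((3,3))),15):
        w=ray(n,c.reshape(-1,2),.0135)[:,:2]-o
        r=rect(n,c,.0135);print('rod tray xy',(w.mean(0)@np.c_[ex,ey]*1000).round(1),'ang',r[2]-(-2.8),'size',r[3:])
    m=cv2.morphologyEx(((H<25)&(S>150)&(V>100)).astype(np.uint8),cv2.MORPH_CLOSE,np.ones((5,5)))
    for c in comps(m,80):print('orange',cv2.boundingRect(c),rect(n,c,.03))
    for c in comps((H>95)&(H<125)&(S>120)&(V>90),80):print('blue',cv2.boundingRect(c),rect(n,c,.004))
b=cv2.imread("pics/top15.png");cv2.imwrite("pics/t15c.png",cv2.resize(b[155:255,255:425],None,fx=4.5,fy=4.5,interpolation=cv2.INTER_CUBIC))
for n in("top","scene"):
    d=cv2.absdiff(cv2.imread(f"pics/{n}0.png"),cv2.imread(f"pics/{n}15.png"));print(n,[d[y:y+h,x:x+w].mean().round(1) for x,y,w,h in([(125,100,50,50),(245,105,35,40),(360,95,45,45)] if n=="top" else [(345,225,50,45),(240,235,35,40),(115,235,45,50)])])
E
```

```text
clock: 22.65
tcp_pos: [0.4245, 0.2081, 0.216]
orientation: [-0.701, 0.702, -0.089, 0.089]
wrist_force: [0.2, -0.7, 1.1]
finger_gap: 0.0748
clock: 22.95
tcp_pos: [0.4285, 0.2075, 0.2153]
orientation: [-0.701, 0.701, -0.09, 0.09]
wrist_force: [-0.4, 1.1, 0.1]
finger_gap: 0.0752
top
rod tray xy [ -3.9 -76.3] ang 179.8 size [114.6, 4.9]
rod tray xy [ -5.6 -42.1] ang 180.10000000000002 size [114.6, 4.9]
rod tray xy [-2.3 24.9] ang 178.3 size [117.1, 7.0]
rod tray xy [ 1.4 42.2] ang 178.8 size [115.0, 6.8]
rod tray xy [ 6.3 58.8] ang 178.9 size [115.0, 7.1]
orange (224, 266, 36, 35) [358.3, 63.1, 47.7, 89.9, 28.7]
orange (100, 209, 40, 21) [512.1, 351.7, 103.9, 91.8, 29.5]
orange (175, 190, 30, 57) [512.9, 183.6, 164.7, 128.9, 41.4]
orange (7, 146, 43, 98) [582.5, 546.0, 25.6, 247.4, 65.7]
orange (374, 102, 23, 23) [759.9, -292.5, 28.1, 57.9, 48.4]
blue (161, 178, 58, 82) [513.2, 188.3, 165.5, 181.5, 101.0]
blue (388, 101, 12, 12) [787.6, -327.6, 176.7, 29.5, 28.1]
scene
rod tray xy [ 4.9 59.5] ang 180.0 size [115.6, 5.1]
rod tray xy [-0.1 42.7] ang 180.10000000000002 size [112.9, 4.9]
rod tray xy [-3.3 25.5] ang 179.9 size [113.4, 4.9]
rod tray xy [ -5.8 -42.5] ang 179.70000000000002 size [114.0, 4.5]
rod tray xy [ -3.5 -76.5] ang 180.10000000000002 size [114.0, 5.5]
orange (124, 251, 22, 16) [728.6, -290.8, 115.7, 52.8, 37.2]
orange (359, 180, 32, 17) [524.6, 351.5, 104.0, 94.8, 35.9]
orange (307, 169, 19, 41) [520.5, 183.3, 164.9, 145.3, 39.2]
orange (257, 142, 28, 20) [370.0, 61.8, 47.5, 92.6, 34.2]
blue (123, 241, 13, 12) [677.6, -321.1, 9.5, 34.1, 30.7]
blue (296, 167, 40, 53) [511.4, 189.1, 165.5, 181.0, 100.2]
blue (0, 114, 67, 52) [249.7, -742.5, 74.4, 317.6, 188.6]
top [np.float64(4.4), np.float64(4.1), np.float64(4.0)]
scene [np.float64(2.2), np.float64(1.5), np.float64(2.0)]
```

View pics/t15c.png

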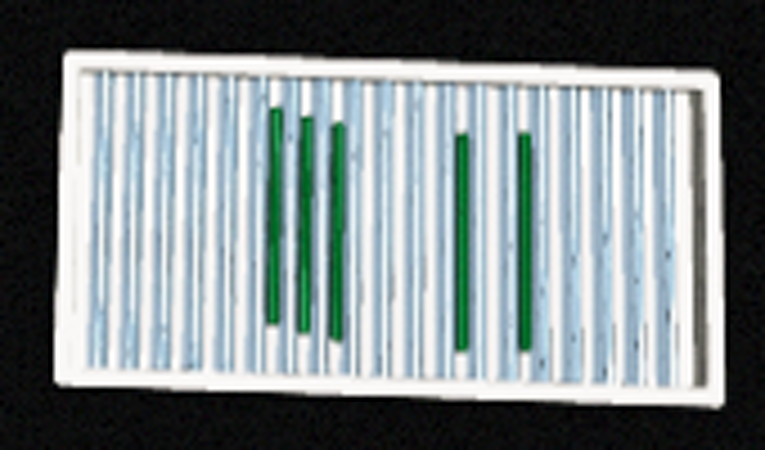

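View pics/scene15.png

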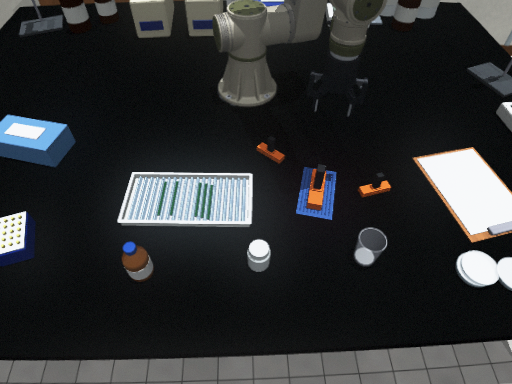

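The five rods sit at groove centres (-76.5, -42.5, 25.5, 42.5 and 59.5 mm). The rake stands upright on the mat at scene pixel (317,188), and the other vessels have not moved. I'm handing in.

```bash
python3 -c "
from workcell import env
print(env.hand_in(), env.get_state()['clock'])"
```

```text
the job is handed in; nothing more can be done
the job is handed in; nothing more can be done
```

I combed all five rods into grooves of their own with one light stroke of the rake, stood it back on its mat, let go of it and handed the job in. The clock was at about 23 s of the 72 s allowed, and no verdict was reported.

**Stroke:** I took the largest rake from the mat and drew it from the tray's +y end (about +137 mm from the middle) to the −y end (about −129 mm), at about 35 mm/s. The load was mostly 1.3–4.7 N. It read briefly about 6.5 N twice: on first touching the ribs, and near the far end with all the rods already behind the rake.

**Last checks, from both cameras:**
- **Rods:** They lie at about −76.5, −42.5, +25.5, +42.5 and +59.5 mm along the tray, which are groove centres. The scene camera puts them within 0.3° of the grooves; the top camera reads up to 1.7°, which would still pass.
- **Rake:** It stands upright and released, about 5 mm from the mat's centre. The scene camera reads it a few mm farther off in x, because its outline includes the side of the head.
- **Beaker, bottle and jar:** They show no visible movement.

No check failed.

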